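Count bottle caps through the gate

TASK

Push the three loose white bottle caps over the counting tray's deck with the fingertips, one at a time, through the narrow gate so that each drops into the slot behind it; let one drop before the next comes up to the gate. Slide the caps, never lift them, leave the brass fitting and the glass vial standing where they are in the tray, and do not disturb anything else on the table.

Things in the scene. Friction and masses are not known exactly. Their poses are not given: they have to be found in the camera images.
- tray: fixed stainless counting tray. Origin on the table under the deck, z up; y runs along the tray towards the gate, x across. Flat deck 75 mm above the table, inside x -130 to 130, y -152 to 120 mm, with walls 16 mm high at both sides and the rear. It stands anywhere within some cm, turned up to 0.3 rad; cap centres start between y -70 and 45 mm
- gate (a point): middle of the gate at deck height: x 0, y 117, z 75 mm of the tray, same axes. Gate 46 mm wide between posts 16 mm high, only 6 mm long (y 114 to 120); a cap drops once its centre is past the deck's end at y 120. Two 45 degree guides, 16 mm high, 4 mm thick, funnel the deck from about (x +-125, y 15) to the gate
- slot (a point): middle of the slot's floor, 6 mm above the table; the slot is an open-topped box behind the gate, inside x -60 to 60, y 120 to 205 mm of the tray, its floor 69 mm below the deck, its outer walls 89 mm above the table
- cap_a_mid (a point): white round plastic screw cap of a sample bottle, lying flat on the tray's deck, diameter 37 mm over its ribs, 12 mm high, 18 g; this point is its centre, 6 mm above the deck while it lies flat (in the slot it may lie any way up)
- cap_b_mid (a point): white round plastic screw cap of a sample bottle, lying flat on the tray's deck, diameter 37 mm over its ribs, 12 mm high, 18 g; this point is its centre, 6 mm above the deck while it lies flat (in the slot it may lie any way up)
- cap_c_mid (a point): white round plastic screw cap of a sample bottle, lying flat on the tray's deck, diameter 37 mm over its ribs, 12 mm high, 18 g; this point is its centre, 6 mm above the deck while it lies flat (in the slot it may lie any way up)
- fitting: brass hose fitting standing in the tray, hexagonal foot 34 mm wide, 36 mm high, 140 g, origin at the centre of its underside; leave it alone
- vial: small closed glass vial with aluminium lid standing in the tray, diameter 30 mm, 36 mm high, 50 g, origin at the centre of its underside; leave it alone. Two caps, the fitting and the vial stand in a row across the rear part of the deck in any order, about 56 mm apart, the third cap nearer the gate
- cylinder_big: clear measuring cylinder standing on the table, 300 mm high, foot 102 mm wide, origin under its centre; leave it alone
- cylinder_small: clear measuring cylinder, 220 mm high, foot 48 mm wide, origin under its centre; leave it alone
- wash_bottle: white wash bottle with bent spout, 70 mm wide, 205 mm high, origin under its centre; leave it alone
- wrench: wrench lying on the table, 170 mm long; leave it alone
- coupling: brass coupling ring lying on the table, 66 mm wide, 30 mm high; leave it alone
Mind the look-alikes: they are no part of the job. What is shaped like the part that bears cap_b_mid but green is not meant. What is shaped like the part that bears cap_a_mid but black is not meant.

How it is judged:
On the way, in this order (a step that is already met when the one before it is completed fails the run):
1. a first cap has dropped into the slot (((z of cap_a_mid in the frame of tray between 0 and 0.06 m and y of cap_a_mid in the frame of tray between 0.12 and 0.21 m and x of cap_a_mid in the frame of tray between -0.063 and 0.063 m) or (z of cap_b_mid in the frame of tray between 0 and 0.06 m and y of cap_b_mid in the frame of tray between 0.12 and 0.21 m and x of cap_b_mid in the frame of tray between -0.063 and 0.063 m) or (z of cap_c_mid in the frame of tray between 0 and 0.06 m and y of cap_c_mid in the frame of tray between 0.12 and 0.21 m and x of cap_c_mid in the frame of tray between -0.063 and 0.063 m))), for 0.2 s.
2. a second cap has dropped into the slot ((((z of cap_a_mid in the frame of tray between 0 and 0.06 m and y of cap_a_mid in the frame of tray between 0.12 and 0.21 m and x of cap_a_mid in the frame of tray between -0.063 and 0.063 m) and (z of cap_b_mid in the frame of tray between 0 and 0.06 m and y of cap_b_mid in the frame of tray between 0.12 and 0.21 m and x of cap_b_mid in the frame of tray between -0.063 and 0.063 m)) or ((z of cap_a_mid in the frame of tray between 0 and 0.06 m and y of cap_a_mid in the frame of tray between 0.12 and 0.21 m and x of cap_a_mid in the frame of tray between -0.063 and 0.063 m) and (z of cap_c_mid in the frame of tray between 0 and 0.06 m and y of cap_c_mid in the frame of tray between 0.12 and 0.21 m and x of cap_c_mid in the frame of tray between -0.063 and 0.063 m)) or ((z of cap_b_mid in the frame of tray between 0 and 0.06 m and y of cap_b_mid in the frame of tray between 0.12 and 0.21 m and x of cap_b_mid in the frame of tray between -0.063 and 0.063 m) and (z of cap_c_mid in the frame of tray between 0 and 0.06 m and y of cap_c_mid in the frame of tray between 0.12 and 0.21 m and x of cap_c_mid in the frame of tray between -0.063 and 0.063 m)))), for 0.2 s.
3. the third cap has dropped into the slot (z of cap_a_mid in the frame of tray between 0 and 0.06 m and y of cap_a_mid in the frame of tray between 0.12 and 0.21 m and x of cap_a_mid in the frame of tray between -0.063 and 0.063 m and z of cap_b_mid in the frame of tray between 0 and 0.06 m and y of cap_b_mid in the frame of tray between 0.12 and 0.21 m and x of cap_b_mid in the frame of tray between -0.063 and 0.063 m and z of cap_c_mid in the frame of tray between 0 and 0.06 m and y of cap_c_mid in the frame of tray between 0.12 and 0.21 m and x of cap_c_mid in the frame of tray between -0.063 and 0.063 m), for 0.2 s.
At the end, for the whole second after the job is handed in: all three caps lie at rest in the slot, their centres at least 15 mm below the deck; fitting and vial upright and within 20 mm of where they stood, everything else on the table within 30 mm (all of step 3 and linear speed of each of cap_a, cap_b, cap_c below 0.02 m/s and distance of each of fitting, vial from where it was at the start of the episode below 0.02 m and angle between each of fitting, vial's own z axis and vertical below 0.2 rad and distance of each of cylinder_big, cylinder_small, wash_bottle, wrench, coupling from where it was at the start of the episode below 0.03 m); the robot touches nothing.
It fails at once if a cap was lifted (centre more than 18 mm above its height lying on the deck) (z of any of cap_a_mid, cap_b_mid, cap_c_mid in the frame of tray above 0.099 m).
It fails at once if two caps were at the gate together (both centres within 30 mm of the gate's middle along the tray, neither dropped) ((y of cap_a_mid in the frame of gate between -0.03 and 0.03 m and z of each of cap_a_mid, cap_b_mid in the frame of gate above -0.004 m and x of cap_a_mid in the frame of gate between -0.04 and 0.04 m and y of cap_b_mid in the frame of gate between -0.03 and 0.03 m and x of cap_b_mid in the frame of gate between -0.04 and 0.04 m) or (y of cap_a_mid in the frame of gate between -0.03 and 0.03 m and z of each of cap_a_mid, cap_c_mid in the frame of gate above -0.004 m and x of cap_a_mid in the frame of gate between -0.04 and 0.04 m and y of cap_c_mid in the frame of gate between -0.03 and 0.03 m and x of cap_c_mid in the frame of gate between -0.04 and 0.04 m) or (y of cap_b_mid in the frame of gate between -0.03 and 0.03 m and z of each of cap_b_mid, cap_c_mid in the frame of gate above -0.004 m and x of cap_b_mid in the frame of gate between -0.04 and 0.04 m and y of cap_c_mid in the frame of gate between -0.03 and 0.03 m and x of cap_c_mid in the frame of gate between -0.04 and 0.04 m)).
It fails at once if a cap left the tray ((x of cap_a_mid in the frame of tray above 0.145 m or x of cap_a_mid in the frame of tray below -0.145 m or y of cap_a_mid in the frame of tray below -0.165 m or y of cap_a_mid in the frame of tray above 0.22 m) or (x of cap_b_mid in the frame of tray above 0.145 m or x of cap_b_mid in the frame of tray below -0.145 m or y of cap_b_mid in the frame of tray below -0.165 m or y of cap_b_mid in the frame of tray above 0.22 m) or (x of cap_c_mid in the frame of tray above 0.145 m or x of cap_c_mid in the frame of tray below -0.145 m or y of cap_c_mid in the frame of tray below -0.165 m or y of cap_c_mid in the frame of tray above 0.22 m)).
It fails at once if the fitting or the vial was shifted more than 20 mm or tipped (distance of any of fitting, vial from where it was at the start of the episode above 0.02 m or angle between any of fitting, vial's own z axis and vertical above 0.35 rad).
It fails at once if another thing on the table was shifted more than 30 mm (distance of any of cylinder_big, cylinder_small, wash_bottle, wrench, coupling from where it was at the start of the episode above 0.03 m).
It also fails if it takes over 72 s, if anything falls off the work surface, if the arm or the gripper's body presses on something with over 40 N, if the wrist force passes 120 N, or if a joint passes its speed limit or range.

ROBOT

A 6-joint arm with a two-finger parallel gripper is mounted at the origin on the work surface. World frame = base frame: x ahead of the robot, y to its left, z up, the work surface at z = 0. Lengths are in m, angles in rad, forces in N, time in s.
With the tool pointing down it reaches from about 0.375 to 0.975 m from the base axis. Payload 3.8 kg.
Tool frame: the origin (TCP) lies midway between the tips of the shut fingers; the grasp point (between the pads) lies 19 mm behind it; z points along the fingers, y is the line along which they close (so a half turn about z gives the same grasp; the last joint's range is limited). The gripper opens to 88 mm and grips with 3 to 60 N. Pads are 18 mm wide; open, the fingers measure 123 mm over their backs; the gripper's body (75 mm by 187 mm) begins 45 mm behind the grasp point.
Start: joints at [-1.304, 0.264, 1.604, -0, 1.274, -0.037], TCP at [0.202, -0.644, 0.239] pointing down, gripper open.
Joint ranges: [-2.63, 2.63], [-0.94, 2.18], [0.31, 2.57], [-1.31, 4.45], [0, 2.66], [-2.55, 2.55]. Speed limits (rad/s): [2.57, 2.57, 3.14, 3.14, 3.14, 3.14].

INTERFACE

Orientations are given as a rotation vector (axis times angle).
In Python, from cell import manip, inverse_kinematics, cams, order gives the robot as it stands. Calls block until the motion is done:
- manip.move_pose(position, orientation): joint-space move of the TCP to a pose.
- manip.move_linear(position, rate=0.15, rot=None): straight line of the TCP; rot=None keeps the orientation; rate is the mean speed in m/s.
- manip.set_joints(angles): joint-space move.
- manip.set_gripper(opening, force=None): finger opening in m; force is the grip in N (None keeps the last); returns when the fingers have stopped.
- manip.dwell(seconds).
- inverse_kinematics(position, orientation): joint angles nearest the present ones, or None.
- manip.state(): the state.
- cams.capture(name): name is "side" or "top" or "wrist"; returns a dict with "image" (400x640x3 uint8, blue, green, red), "z_map" (400x640 float32, m along the optical axis (not along the pixel's ray), 0 where there is no reading), "intrinsics" (3x3 intrinsics, pixels), "k1" (the pictures are not rectified: a ray, as slopes to the right and down, at radius r is drawn at 1 + k1 r^2 times it, then the intrinsics apply), "position" and "orientation" of the camera in the world; the wrist camera has in their place "T_tool_cam" (4x4, takes a point from camera to tool coordinates, whose origin is the TCP and whose axes are the flange's). Camera axes: x right, y down, z forward; pixel columns grow to the right and rows downward; lengths in m; the calibration is good to about 2 mm. A picture is of the moment at which its call begins: read the wrist's pose just before it.
A pose or a line that the arm cannot do raises manip.IKError and nothing moves.
- order.close_job(): hands the job in; it is judged then, once.
The state is a dict: "clock": time; "joint_pos": joint angles; "joint_velocities": joint speeds; "tau": joint torques, N m; "tool_pos": TCP position; "tcp_rot": TCP orientation; "contact_force": force on the tool from outside, world axes, zero at the start; "moment": the same for the moment, N m; "gripper_width": finger opening in m; "grasp_force": force on a finger pad.
Only numpy, scipy, OpenCV 4.12 (cv2) and the standard library are available. Lean on these libraries where they do the work, as an engineer would, in place of code of your own. Each camera call takes 0.05 s, during which the arm holds its last target. There are 200 camera calls.

## Working session

There is one attempt and no reset: what is moved stays moved. The work goes in short steps, each a Python script; the robot and the scene stay as the last script left them, time stands still between calls to the robot, and variables do not carry over. Pictures are saved under pics/ and viewed, at most 10 in all, crops included, and the job is handed in when it is done.

```bash
mkdir -p pics; ls; python3 - <<'E'
from cell import manip, cams
import cv2,numpy as np
for n in ["top","side"]:
    c=cams.capture(n); cv2.imwrite(f"pics/{n}0.png",c["image"])
    print(n,c["intrinsics"],c["k1"],c["position"],c["orientation"],(c["z_map"]>0).mean())
    np.savez(f"{n}0.npz",**c)
print(manip.state())
E
```

```text
pics
top [[437.49524557   0.         318.89034654]
 [  0.         437.49524557 197.44099123]
 [  0.           0.           1.        ]] -0.05055499429117016 [0.35834744 0.02581813 1.45500313] [-2.1518876   2.15088802 -0.15804537] 0.99577734375
side [[377.14227362   0.         322.75430008]
 [  0.         377.14227362 198.99955209]
 [  0.           0.           1.        ]] -0.07263107080151314 [ 0.47503735 -0.62006331  0.79471906] [-2.42807586  0.10212831 -0.04206225] 0.995875
{'clock': 0.1, 'joint_pos': array([-1.30387242e+00,  2.64686191e-01,  1.60521119e+00,  1.35694609e-05,
        1.27369048e+00, -3.68940777e-02]), 'joint_velocities': array([ 0.00033194, -0.00172444, -0.00375062, -0.00132622,  0.00112323,
        0.0005582 ]), 'tau': array([-6.90110437e-05, -5.03621864e+01, -3.58073652e+01,  7.30819185e-02,
        2.33565905e-02, -6.27332452e-05]), 'tool_pos': array([ 0.20177742, -0.64347844,  0.23752103]), 'tcp_rot': array([-3.10345433e+00, -4.75096466e-01,  3.39215804e-04]), 'contact_force': array([-0.62247191, -0.8420589 ,  0.26219343]), 'moment': array([ 0.01801243,  0.01942714, -0.04102569]), 'grasp_force': 0.0, 'gripper_width': 0.0880633461181076}
```

View pics/top0.png

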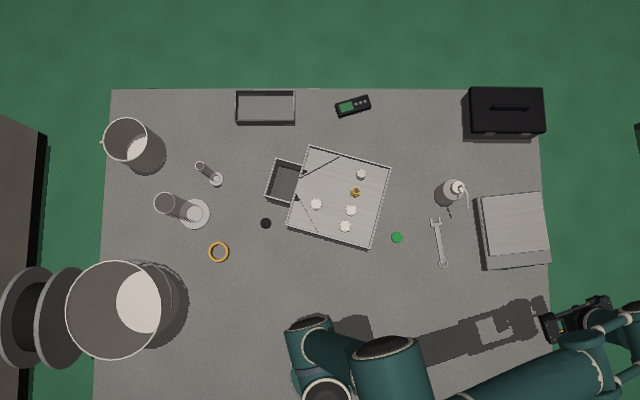

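View pics/side0.png

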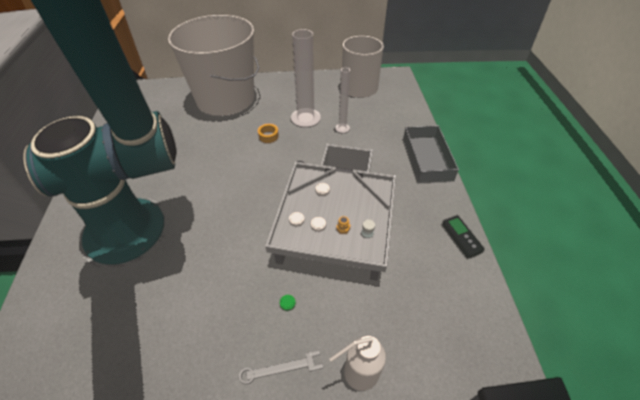

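The top view shows the tray at about (340,197), with the gate towards the left (world +y). There are two row caps at (345,227) and (351,210), the fitting at (355,192), the vial at (361,174), and the lone cap at (316,204) near the gate. The side view agrees.

```bash
cat > h.py <<'E'
import numpy as np, cv2
from scipy.spatial.transform import Rotation as R
def rays(c,uv):
    K=np.asarray(c["intrinsics"]);k=float(c["k1"])
    uv=np.asarray(uv,float).reshape(-1,2)
    p=(uv-K[:2,2])/np.diag(K)[:2]; q=p.copy()
    for _ in range(8): q=p/(1+k*(q**2).sum(1,keepdims=True))
    return np.c_[q,np.ones(len(q))]
def pose(c,st=None):
    if "T_tool_cam" in c:
        W=np.eye(4);W[:3,:3]=R.from_rotvec(st["tcp_rot"]).as_matrix();W[:3,3]=st["tool_pos"]
        T=W@c["T_tool_cam"]; return T[:3,:3],T[:3,3]
    return R.from_rotvec(c["orientation"]).as_matrix(),np.asarray(c["position"])
def onplane(c,uv,z,st=None):
    M,t=pose(c,st); d=rays(c,uv)@M.T
    return t+d*((z-t[2])/d[:,2])[:,None]
def cloud(c,st=None):
    h,w=c["z_map"].shape; v,u=np.mgrid[:h,:w]
    M,t=pose(c,st)
    return ((rays(c,np.c_[u.ravel(),v.ravel()])*c["z_map"].reshape(-1,1))@M.T+t).reshape(h,w,3)
def blobs(mask,amin):
    n,l,s,ce=cv2.connectedComponentsWithStats(mask.astype(np.uint8))
    return [(s[i,4],ce[i]) for i in range(1,n) if s[i,4]>=amin]
E
python3 - <<'E'
from h import *
c=dict(np.load("top0.npz")); P=cloud(c); im=c["image"]
reg=np.zeros(P.shape[:2],bool); reg[135:260,255:400]=1
Z=P[...,2]
m=reg&(Z>0.066)&(Z<0.1)
m=cv2.morphologyEx(m.astype(np.uint8),cv2.MORPH_OPEN,np.ones((3,3)))
n,l,s,ce=cv2.connectedComponentsWithStats(m); i=1+s[1:,4].argmax()
cn=max(cv2.findContours((l==i).astype(np.uint8),0,2)[0],key=cv2.contourArea)
w=onplane(c,cn[:,0],0.08)
r=cv2.minAreaRect((w[:,:2]*1000).astype(np.float32)); print("rect",r,cv2.boxPoints(r).round(0).tolist())
g=cv2.cvtColor(im,cv2.COLOR_BGR2GRAY)
for th in (200,225,240):
  for a,ce in blobs(reg&(g>th),15): print(th,a,ce.round(1),onplane(c,ce,0.087).round(4))
hsv=cv2.cvtColor(im,cv2.COLOR_BGR2HSV)
for a,ce in blobs(reg&(hsv[...,1]>100),10): print("col",a,ce.round(1),onplane(c,ce,0.1).round(4))
print("deck z",np.median(Z[l==i]))
cv2.imwrite("pics/topc.png",cv2.resize(im[135:260,255:400],None,fx=5,fy=4.8*5/5,interpolation=2))
E
```

```text
rect ((561.5374145507812, -35.138946533203125), (298.4808349609375, 275.3944091796875), 74.19523620605469) [[388.0, -141.0], [653.0, -216.0], [735.0, 71.0], [470.0, 146.0]]
200 62 [315.9 203.3] [[0.5332 0.0268 0.087 ]]
200 55 [351.1 209.6] [[ 0.5133 -0.0841  0.087 ]]
200 61 [345.  225.6] [[ 0.4628 -0.0644  0.087 ]]
col 57 [354.8 191.9] [[ 0.5675 -0.0953  0.1   ]]
col 75 [395.8 236.7] [[ 0.4274 -0.2208  0.1   ]]
deck z 0.0756395891364885
```

View pics/topc.png

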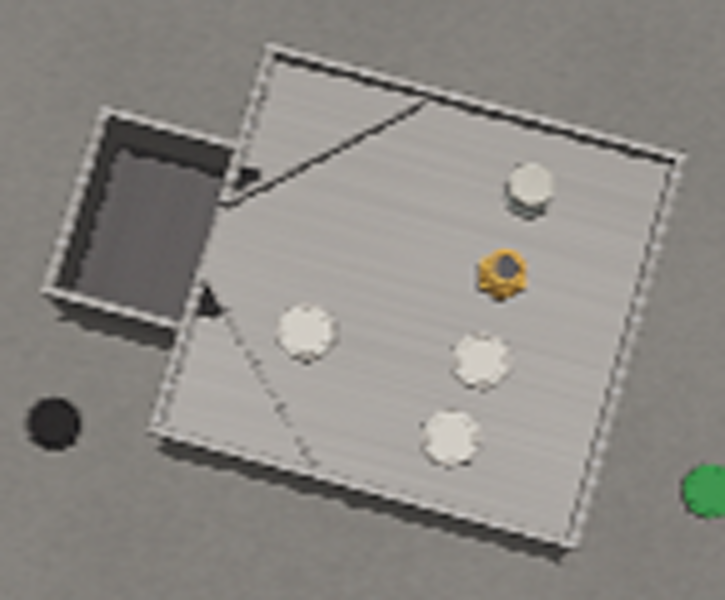

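The crop shows the tray's outer corners at crop px (270,47), (683,157), (573,547) and (153,432), and the gate between about (222,203) and (207,290). I'll fit the tray frame and check it from the wrist camera.

```bash
cat >> h.py <<'E'
def fit(A,B):  # rigid 2D: world = Rz(th) A + t
    Am,Bm=A.mean(0),B.mean(0); a=A-Am;b=B-Bm
    th=np.arctan2((a[:,0]*b[:,1]-a[:,1]*b[:,0]).sum(),(a*b).sum())
    r=np.array([[np.cos(th),-np.sin(th)],[np.sin(th),np.cos(th)]]); return th,Bm-r@Am,r
E
python3 - <<'E'
from h import *
from cell import manip,cams
c=dict(np.load("top0.npz"))
px=np.array([[270,47],[683,157],[573,547],[153,432]])/[5,4.8]+[255,135]
w=onplane(c,px,0.091)[:,:2]; print(w.round(4), np.linalg.norm(np.diff(w,axis=0),axis=1))
A=np.array([[.132,.122],[.132,-.154],[-.132,-.154],[-.132,.122]])
th,t,r=fit(A,w); print(th,t,(w-(A@r.T+t)).round(4))
for p in ([.5332,.0268],[.5133,-.0841],[.4628,-.0644],[.5675,-.0953]): print(((np.array(p)-t)@r).round(4))
gp=onplane(c,np.array([[222,203],[207,290]])/[5,4.8]+[255,135],.09)[:,:2]; print((gp-t)@r)
st=manip.state()
# tool down; keep tool yaw: tool x -> tray y direction
def rv(yaw): # tool x along yaw, z down
    x=np.array([np.cos(yaw),np.sin(yaw),0]);z=np.array([0,0,-1.]);return R.from_matrix(np.c_[x,np.cross(z,x),z]).as_rotvec()
from cell import inverse_kinematics as ik
for a in (0,np.pi):
    print(a,ik([*(t),0.40],rv(th+np.pi/2+a)),ik([*(t+r@[0,.1]),0.08],rv(th+np.pi/2+a)))
w=cams.capture("wrist"); print(w["T_tool_cam"].round(3),w["intrinsics"][0],w["k1"])
E
```

```text
[[ 0.7217  0.0491]
 [ 0.6472 -0.2144]
 [ 0.39   -0.14  ]
 [ 0.4643  0.1213]] [0.27383091 0.26782787 0.27167695]
-0.27691673567311553 [ 0.56018468 -0.03059814] [[ 0.0012 -0.0016]
 [ 0.0022  0.0004]
 [-0.0012  0.0027]
 [-0.0022 -0.0015]]
[-0.0416  0.0478]
[-0.0305 -0.0643]
[-0.0844 -0.0591]
[ 0.0247 -0.0602]
[[ 0.02359455  0.12087413]
 [-0.03478065  0.11372942]]
0 [-9.89653424e-02 -1.02482495e-02  1.62008696e+00 -4.44089210e-16
  1.53175395e+00  1.77951393e-01] [ 6.90492634e-02  2.53720554e-01  1.93059717e+00 -8.88178420e-16
  9.57274934e-01  3.45965999e-01]
3.141592653589793 None None
[[ 0.001 -0.957 -0.29   0.075]
 [ 1.     0.001  0.001 -0.001]
 [-0.    -0.29   0.957 -0.146]
 [ 0.     0.     0.     1.   ]] [346.03624973   0.         312.11957189] 0.0001282459149800965
```

```bash
cat >> h.py <<'E'
def rv(yaw):
    x=np.array([np.cos(yaw),np.sin(yaw),0]);z=np.array([0,0,-1.]);return R.from_matrix(np.c_[x,np.cross(z,x),z]).as_rotvec()
E
python3 - <<'E'
from h import *
from cell import manip,cams
th=-.277; t=np.array([.5602,-.0306]); r=np.array([[np.cos(th),-np.sin(th)],[np.sin(th),np.cos(th)]])
manip.move_pose([*(t+r@[0,.03]),0.33],rv(th+np.pi/2))
manip.set_gripper(0.012); manip.dwell(.3)
st=manip.state(); c=cams.capture("wrist")
np.savez("w0.npz",**c,**{k:st[k] for k in("tcp_rot","tool_pos")}); cv2.imwrite("pics/w0.png",c["image"])
print(st["clock"],st["tool_pos"],st["gripper_width"])
g=cv2.cvtColor(c["image"],cv2.COLOR_BGR2GRAY)
for a,ce in blobs(g>205,200):
    q=onplane(c,ce,.087,st)[0,:2]; print(a,ce.round(1),q.round(4),((q-t)@r).round(4))
E
```

```text
4.2667 [ 0.56840849 -0.00173594  0.32999116] 0.012278528497914713
347 [251.2  39.8] [0.5439 0.1435] [-0.0632  0.163 ]
358 [374.4  39.1] [0.666  0.1096] [0.0635 0.1638]
697 [217.4  94.6] [0.4917 0.1024] [-0.1022  0.1092]
3332 [230.5 110. ] [0.4998 0.0836] [-0.0893  0.0933]
19692 [349.2 179.7] [ 0.6052 -0.0271] [0.0423 0.0157]
1253 [416.2 141.1] [ 0.6878 -0.0045] [0.1156 0.0599]
489 [334.  173.3] [ 0.5902 -0.015 ] [0.0246 0.0232]
241 [197.9 199.9] [ 0.4286 -0.0021] [-0.1344 -0.0086]
1106 [224.3 208. ] [ 0.4549 -0.02  ] [-0.1042 -0.0186]
```

View pics/w0.png

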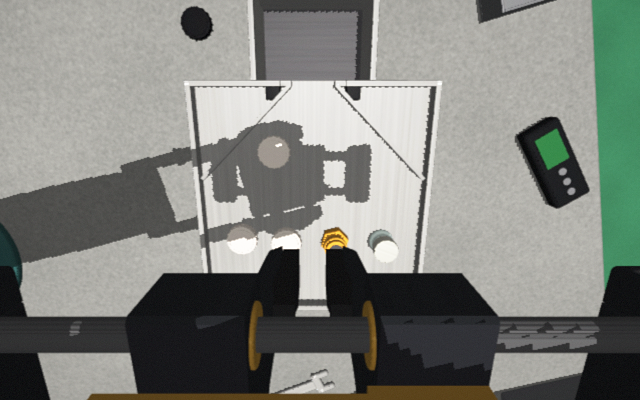

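The wrist view shows the tray square in the image. The gate edges are at about (291,84) and (335,84), and the walls' front ends at (187,83) and (440,83). The lone cap is at (274,152), and the row caps are at (242,240) and (286,238).

```bash
python3 - <<'E'
from h import *
c=dict(np.load("w0.npz")); st=c
th=-.277; t=np.array([.5602,-.0306]); r=np.array([[np.cos(th),-np.sin(th)],[np.sin(th),np.cos(th)]])
for z,pts in((.091,[[291,84],[335,84],[187,83],[440,83],[205,265],[424,265]]),(.087,[[274,152],[242,240],[286,238]])):
  print(((onplane(c,pts,z,st)[:,:2]-t)@r).round(4))
P=cloud(c,st)
for y0,x0 in((100,310),(200,340),(152,274),(238,242)): print(P[y0,x0].round(4))
# row profile of the height near the deck: local walls
z=P[...,2]; v=180
m=(z>.083)&(z<.1); q=(P[...,:2]-t)@r
for lo,hi in((-.06,0),(0,.05),(.08,.11)):
  s=m&(q[...,1]>lo)&(q[...,1]<hi)
  L=s&(q[...,0]<-.12)&(q[...,0]>-.15);Rr=s&(q[...,0]>.12)&(q[...,0]<.15); print(lo,np.median(q[L][:,0]),np.median(q[Rr][:,0]))
s=m&(abs(q[...,0])<.11)&(q[...,1]>.195)&(q[...,1]<.22); print("slot end",np.median(q[s][:,1]))
# caps by height
for a,ce in blobs((z>.083)&(z<.093)&(abs(q[...,0])<.115)&(q[...,1]<.075),200): print(a,ce,q[int(ce[1]),int(ce[0])].round(4))
E
```

```text
[[-0.0228  0.1199]
 [ 0.0236  0.1199]
 [-0.1323  0.1208]
 [ 0.1341  0.121 ]
 [-0.1322 -0.0909]
 [ 0.1373 -0.0908]]
[[-0.0434  0.0476]
 [-0.0856 -0.0594]
 [-0.0321 -0.0567]]
[0.5858 0.0699 0.0749]
[ 0.5889 -0.0512  0.0757]
[0.5317 0.0272 0.0883]
[ 0.4627 -0.0616  0.0876]
-0.06 -0.13092438576910992 0.13177296734413374
0 -0.13082175112633554 0.13136151492432985
0.08 -0.1309024938292221 0.1317182488549113
slot end 0.19719939271468645
236 [230.63135593 148.50847458] [-0.0918  0.0525]
231 [394.76623377 148.16017316] [0.0902 0.0529]
808 [273.76856436 151.9950495 ] [-0.0444  0.0489]
664 [241.9563253  239.49096386] [-0.0863 -0.0572]
478 [286.27405858 239.64644351] [-0.0321 -0.0576]
208 [312.32692308 305.75961538] [-0.0005 -0.1479]
```

```bash
cat > act.py <<'E'
from h import *
from cell import manip,cams
th=-.277; t=np.array([.5602+.0003*np.cos(th),-.0306+.0003*np.sin(th)]); r=np.array([[np.cos(th),-np.sin(th)],[np.sin(th),np.cos(th)]])
ZP=.0795
def lin(p,z,yaw,rate): manip.move_linear([*(t+r@np.asarray(p)),z],rate=rate,rot=rv(th+yaw))
def look(name=None):
    "cap tops on the deck/slot, tray coordinates"
    lin([0,.03],.33,np.pi/2,.3); manip.dwell(.15)
    st=manip.state(); c=cams.capture("wrist"); P=cloud(c,st); q=(P[...,:2]-t)@r; z=P[...,2]
    if name: cv2.imwrite(f"pics/{name}.png",c["image"])
    out=[]
    for lo,hi,m in((.083,.094,(abs(q[...,0])<.115)&(q[...,1]>-.1)&(q[...,1]<.13)),(.013,.06,(abs(q[...,0])<.055)&(q[...,1]>.125)&(q[...,1]<.2))):
        k=cv2.morphologyEx((m&(z>lo)&(z<hi)).astype(np.uint8),cv2.MORPH_OPEN,np.ones((9,9)))
        n,l,s,_=cv2.connectedComponentsWithStats(k)
        out+=[(np.r_[np.median(P[l==i]@[0,0,1.]),(q[l==i].min(0)+q[l==i].max(0))/2].round(4).tolist(),int(s[i,4])) for i in range(1,n)]
    print("t",round(st["clock"],2),out)
    return out
def push(a,b,zin=.13,rate=.08,over=0):
    "push the cap from centre a to centre b, then back off and up"
    a,b=np.array(a),np.array(b); u=(b-a)/np.linalg.norm(b-a); yaw=np.arctan2(u[1],u[0]); d=27.2e-3
    lin(a-u*(d+.005),zin,yaw,.25); lin(a-u*(d+.005),ZP,yaw,.12)
    print("down",manip.state()["contact_force"].round(1),manip.state()["tool_pos"][2].round(4))
    lin(b-u*d,ZP,yaw,rate); f=manip.state()["contact_force"].round(1)
    lin(b-u*(d+.012),ZP,yaw,.1); lin(b-u*(d+.012),.13,yaw,.25); print("push",f)
E
python3 - <<'E'
from act import *
manip.set_gripper(.008)
push([-.0437,.048],[0,.085]); look("w1")
E
```

```text
down [-0.3  0.7  1.2] 0.0801
push [-0.2  0.3 -0.1]
t 8.88 [([0.09, -0.0427, 0.114], 258), ([0.0898, 0.043, 0.1145], 230), ([0.088, 0.0008, 0.0861], 805), ([0.0881, -0.0841, -0.0592], 499), ([0.0879, -0.0328, -0.058], 445)]
```

View pics/w1.png

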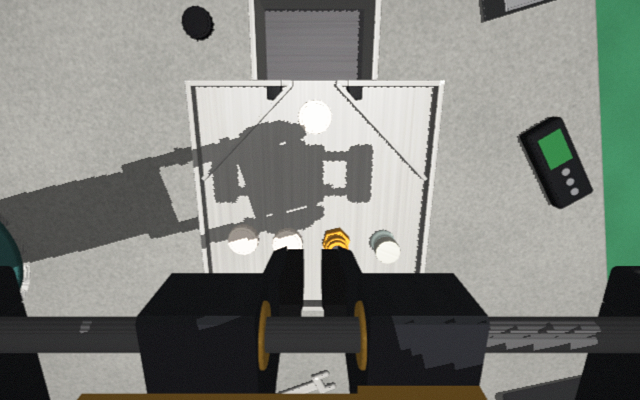

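The cap now sits at (315,117), centred before the gate, within 1 mm of plan; the posts (the two blobs at y .114) are centred too. Next I push it through, then bring up cap B.

```bash
python3 - <<'E'
from act import *
push([0.0005,.086],[0.0003,.129]); o=look("w2")
if not any(.075<p[2]<.11 and abs(p[1])<.035 and p[0]>.083 for p,_ in o) and any(p[0]<.06 for p,_ in o):
    push([-.0325,-.058],[0,.085]); look()
E
```

```text
down [-0.2 -0.4  0.1] 0.0802
push [ 0.4  0.9 -0.4]
t 12.82 [([0.0901, -0.0425, 0.1141], 299), ([0.0901, 0.043, 0.1142], 298), ([0.0881, -0.086, -0.0592], 625), ([0.0881, -0.0329, -0.0577], 430), ([0.0185, -0.0009, 0.1599], 692)]
down [ 0.5  0.8 -0. ] 0.0799
push [-0.4 -0.5 -0.2]
t 18.15 [([0.0899, -0.0425, 0.1138], 298), ([0.09, 0.0427, 0.1139], 299), ([0.088, -0.0008, 0.0843], 808), ([0.088, -0.0867, -0.0595], 619), ([0.0185, -0.0009, 0.1584], 702)]
```

View pics/w2.png

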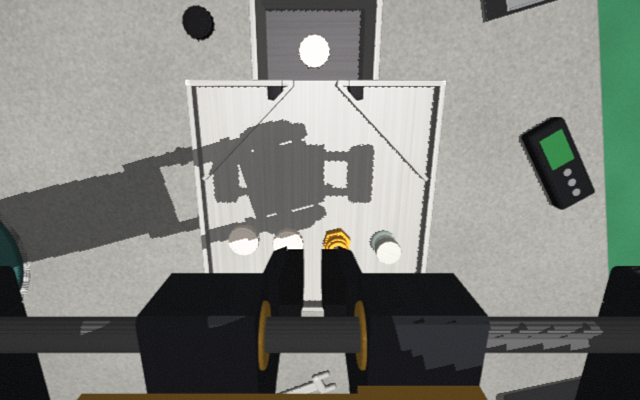

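The first cap lies flat in the slot at (315,50). Cap B is now at the gate approach, so I push it through and bring up A.

```bash
python3 - <<'E'
from act import *
push([-.0008,.0845],[0.0,.129]); o=look()
if not any(.075<p[2]<.11 and abs(p[1])<.035 and p[0]>.083 for p,_ in o):
    push([-.0865,-.0592],[-.05,.03]); o=look()
    a=[p for p,_ in o if p[0]>.083 and abs(p[1]+.05)<.015 and abs(p[2]-.03)<.015]
    if a: push(a[0][1:],[0,.085]); look("w3")
E
```

```text
down [0.2 0.3 0.9] 0.0802
push [ 0.2 -0.3  0.1]
t 22.11 [([0.09, -0.0425, 0.1141], 299), ([0.0901, 0.0429, 0.1142], 290), ([0.088, -0.0858, -0.0591], 634), ([0.0234, 0.0017, 0.1534], 1177)]
down [ 0.3  0.3 -0.5] 0.08
push [ 0.2  0.  -0.5]
t 26.93 [([0.0901, -0.0425, 0.1155], 234), ([0.0901, 0.0429, 0.1134], 286), ([0.0881, -0.0499, 0.0307], 736), ([0.0247, 0.0011, 0.1533], 1091)]
down [-0.1  0.2  0.4] 0.0801
push [1.  0.6 0. ]
t 31.34 [([0.0901, -0.0426, 0.1139], 299), ([0.0901, 0.0428, 0.1139], 312), ([0.0881, 0.0003, 0.0855], 845), ([0.0208, 0.0015, 0.1533], 1134)]
```

View pics/w3.png

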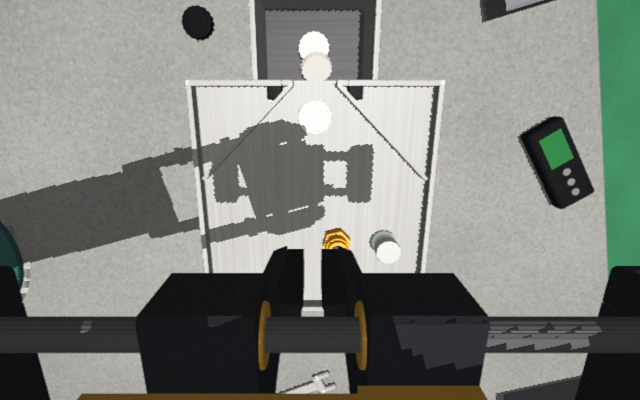

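Two caps lie in the slot at (314,45) and (316,68). The third is centred before the gate at (315,117), and the fitting and vial stand untouched.

```bash
python3 - <<'E'
from act import *
push([.0003,.0855],[0.0,.129]); look("w4")
E
```

```text
down [-0.1 -0.6  1.1] 0.0802
push [ 0.5 -0.4  0.9]
t 35.28 [([0.0899, -0.0425, 0.1141], 299), ([0.09, 0.0426, 0.1142], 307), ([0.0362, 0.0029, 0.1531], 1350)]
```

View pics/w4.png

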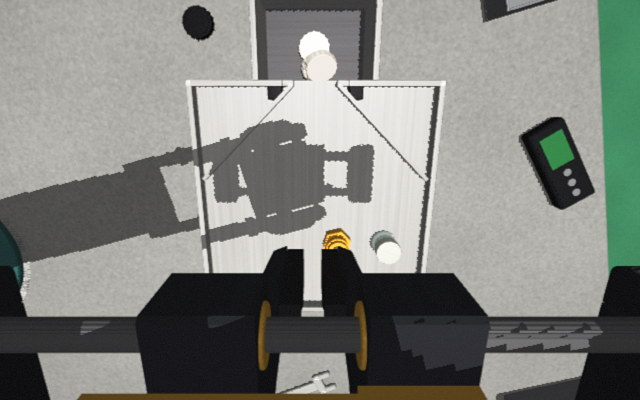

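The third cap lies on the second at (319,66), its top about 36 mm above the table, well below the deck. I'm handing in.

```bash
python3 - <<'E'
from act import *
from cell import order
manip.dwell(1.0); o=look(); print(order.close_job())
E
```

```text
t 36.73 [([0.0901, -0.0426, 0.1138], 295), ([0.0904, 0.043, 0.1139], 284), ([0.0358, 0.0022, 0.1538], 1327)]
the job is handed in; nothing more can be done
None
```

All three white caps were slid one at a time through the gate and lie in the slot, the fitting and vial are still standing where they were, and the job was handed in at about 37 s; no verdict was returned.

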